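# Spring the snap ring into the axle groove

## Task

Fit the spring-steel snap ring to the axle stub that has a groove under its rim, not to the straight plain stub: pinch the ring's two upright posts together from above so that the ring spreads, lift it, lower it over the rim until it lies on the shoulder below, and let go so that it contracts into the groove. Leave it lying flat in the groove, closed around the axle.

Things in the scene. Friction and masses are not known exactly. Their poses are not given: they have to be found in the camera images.
- ring_posts (a point): Grip point: midway between the snap ring's two upright 8 mm round posts, 36 mm above its underside. x runs from the ring's centre to the posts, y joins the posts, z up. Posts at y = +26 and -26 mm (60 mm over both), tops 46 mm above the underside. The crossed bars that carry them lie below 11 mm and spread outward under the fingers: keep the fingertips 13 mm or more above the underside.
- ring_centre (a point): Centre of the snap ring's loop, 2.5 mm above its underside, 44 mm behind the posts; same axes. Open loop of bright steel bar 6 wide, 5 mm thick, lying on the table; 60 mm across, 105 mm long, 80 g, dark hinge stud 50 mm behind the centre. Inside 48 mm across when relaxed; spread to the stop it passes a 59 mm rim with 5 mm to spare all round.
- ring_jaw (a joint): Spread of each half of the snap ring, rad: 0 relaxed, 0.22 at the stop. Pinching the two posts together along y spreads it: 3 N to begin, 10 N near the stop, where the posts are 18 mm over both and lie 47 mm ahead of the ring's centre; grip with 20 N to hold it there. A spring closes it on release; about 0.02 when clamped in the groove.
- groove (a point): On the axis of the fixed grooved axle stub, at its shoulder top where the ring comes to lie, 34 mm above the table; z up. Dark flange 90 mm across, shoulder 76, groove 50 mm across from 34 to 45 mm height, rim 59 mm across from 45 to 52 mm (top). The ring may point any way round. The second stub is alike, but its axle is a straight 36 mm cylinder with no rim.
There are look-alikes about, which are no part of the job. Leave any purple look-alike of the part that bears ring_posts alone.

How it is judged:
On the way:
1. the ring is held spread, clear of the table (value of joint ring_jaw above 0.14 rad and height (world z) of ring_centre above 0.03 m), for 0.2 s.
At the end, for the whole second after the job is handed in: The ring lies in the groove of the grooved stub: its centre within 12 mm of the axle's axis, its bar between shoulder and rim (mid-height under 9 mm above the shoulder), flat within 10 degrees, contracted (jaw under 0.08 rad), released and at rest (horizontal distance between ring_centre and groove below 0.012 m and z of ring_centre in the frame of groove between -0.003 and 0.009 m and angle between ring_centre's own z axis and vertical below 0.17 rad and value of joint ring_jaw below 0.08 rad and velocity of joint ring_jaw below 0.1 rad/s and linear speed of snap_ring below 0.02 m/s); the robot touches nothing.
It also fails if it takes over 40 s, if anything falls off the work surface, if the arm or the gripper's body presses on something with over 40 N, if the wrist force passes 120 N, or if a joint passes its speed limit or range.

## Robot

A 7-joint arm with a two-finger parallel gripper is mounted at the origin on a cart in front of the work surface, level with it; the furniture and walls round the work are solid. World frame = base frame: x ahead of the robot, y to its left, z up, the work surface at z = 0. Lengths are in m, angles in rad, forces in N, time in s.
With the tool pointing down it reaches from about 0.4 to 0.85 m from the base axis. Payload 10.4 kg.
Tool frame: the origin (TCP) lies midway between the tips of the shut fingers; the grasp point (between the pads) lies 19 mm behind it; z points along the fingers, y is the line along which they close (so a half turn about z gives the same grasp; the last joint's range is limited). The gripper opens to 87 mm and grips with 3 to 60 N. Pads are 19 mm wide; open, the fingers measure 117 mm over their backs; the gripper's body (75 mm by 190 mm) begins 51 mm behind the grasp point.
Start: joints at [1.182, 0.332, -0.065, 1.46, 0.022, 1.35, -0.088], TCP at [0.224, -0.584, 0.192] pointing down, gripper open.
Joint ranges: [-2.6, 2.6], [-0.5, 2.12], [-1.47, 1.34], [0.16, 2.42], [-1.27, 4.41], [0.06, 2.06], [-2.6, 2.6]. Speed limits (rad/s): [2.22, 2.22, 2.79, 2.79, 3.14, 3.14, 3.14].

## Interface

Orientations are given as a unit quaternion [x, y, z, w].
In Python, from bench import sensors, eyes, order gives the robot as it stands.
- The arm moves only by the tool arm_command, never from a script. Its argument "steps" is a list of rows, each an object with "rot": the turn, a rotation vector about the world's x, y, z in degrees, a list of three; "slide": the shift along the world's x, y, z in m, a list of three; "grip": the opening, from 0 (shut) to 1 (fully open). A call has exactly 8 rows; each row shifts and turns the commanded pose from where the row before left it; what a row does not reach is not made up. A row lasts 1/8 s, in which the tool goes at most 62.5 mm and 10.7 degrees, less where a joint would pass 70% of its speed; a pose out of reach is approached as far as the arm can. A call with a gripper value outside its range is refused whole. The fingers move at their own pace and stop on an object; "newtons" is the grip in N (left out, the last holds). Time passes only in rows, so rows that do not move let the fingers close, or fill a call up. It gives the time, the measured TCP pose, the force, the opening and the grip force at its end, in the units of the state.
- sensors.read_state(): the state, without advancing time (a new reading comes with each control period).
- eyes.camera(name): name is "side" or "top"; returns a dict with "pixels" (400x640x3 uint8, red, green, blue), "intrinsics" (3x3 intrinsics, pixels), "pose" (4x4, takes a point from camera to world coordinates). Camera axes: x right, y down, z forward; pixel columns grow to the right and rows downward; lengths in m; the calibration is good to about 2 mm. A picture is of the moment at which its call begins. There is no depth.
- order.close_job(): hands the job in; it is judged then, once.
Trained networks look in a picture, given as the dict that the camera call returned (one of the last four; its "shot" number tells which), for a name from the list of things; names that differ only in an ending like _2 or _b are one class to them, and where a whole thing is asked for, a point or a joint stands for the part that bears it (a point fixed in the world has none). Each returns a list of dicts, best first, with "conf" (0 to 1); they miss things now and then, are a little off and sometimes report something else, mostly with a low value. They report only what shows in the picture. A call takes as long as a camera call. They do not tell look-alikes from the thing itself.
- eyes.look_for(name, picture): "bbox" ([left, top, right, bottom] in pixels, round what is visible of it).
The state is a dict: "time": time; "joint_positions": joint angles; "joint_vel": joint speeds; "joint_torque": joint torques, N m; "ee_pos": TCP position; "eef_rot": TCP orientation; "ft_force": force on the tool from outside, world axes, zero at the start; "torque": the same for the moment, N m; "width": finger opening in m; "grip_force": force on a finger pad.
Only numpy, scipy, OpenCV 4.12 (cv2) and the standard library are available. Lean on these libraries where they do the work, as an engineer would, in place of code of your own. Each camera call takes 0.05 s, during which the arm holds its last target. There are 200 camera calls.

## Working session

There is one attempt and no reset: what is moved stays moved. The work goes in short steps, Python scripts to look and compute and a tool call to move; the robot and the scene stay as the last step left them, time stands still between calls to the robot, and variables do not carry over. Pictures are saved under pics/ and viewed, at most 10 in all, crops included, and the job is handed in when it is done.

Besides the shell and the picture viewer there is one more tool, called after ">>>" as name([rows], argument=value, ...), one row to a line, values as JSON. arm_command: Moves the arm, as the interface text tells. Its arguments: {"type":"object","properties":{"steps":{"type":"array","items":{"type":"object","properties":{"rot":{"type":"array","items":{"type":"number"}},"slide":{"type":"array","items":{"type":"number"}},"grip":{"type":"number"}}}},"newtons":{"type":"number"}},"required":["steps"]}

```bash
mkdir -p pics; python3 - <<'E'
from bench import sensors, eyes
import cv2, numpy as np
s=sensors.read_state(); print({k:np.round(s[k],3).tolist() for k in ('time','ee_pos','eef_rot','width','ft_force')})
for n in('side','top'):
    p=eyes.camera(n); cv2.imwrite(f'pics/{n}0.png',p['pixels'][:,:,::-1])
    np.savez(f'{n}.npz',K=p['intrinsics'],T=p['pose'])
    print(n,p['intrinsics'].round(1).tolist(),p['pose'].round(3).tolist())
    for t in('ring_posts','ring_centre','groove'):
        print(t,[(round(d['conf'],2),np.round(d['bbox']).tolist()) for d in eyes.look_for(t,p)])
E
```

```text
{'time': 0.0, 'ee_pos': [0.223, -0.583, 0.191], 'eef_rot': [0.983, 0.182, -0.0, -0.001], 'width': 0.087, 'ft_force': [-0.445, 0.373, -0.013]}
side [[377.2, 0.0, 326.6], [0.0, 377.2, 201.1], [0.0, 0.0, 1.0]] [[-0.829, -0.278, 0.485, 0.086], [-0.559, 0.41, -0.72, 0.723], [0.001, -0.869, -0.496, 0.468], [0.0, 0.0, 0.0, 1.0]]
ring_posts [(0.67, [350.0, 162.0, 389.0, 192.0]), (0.57, [336.0, 180.0, 372.0, 214.0])]
ring_centre [(0.68, [346.0, 162.0, 388.0, 194.0]), (0.58, [334.0, 177.0, 373.0, 218.0])]
groove [(0.6, [264.0, 182.0, 305.0, 217.0])]
top [[431.3, 0.0, 310.0], [0.0, 431.3, 200.2], [0.0, 0.0, 1.0]] [[-0.039, -0.974, 0.224, 0.342], [-0.999, 0.038, -0.009, 0.097], [0.0, -0.224, -0.975, 0.882], [0.0, 0.0, 0.0, 1.0]]
ring_posts [(0.65, [388.0, 187.0, 420.0, 241.0]), (0.62, [317.0, 207.0, 368.0, 245.0])]
ring_centre [(0.93, [387.0, 186.0, 420.0, 236.0]), (0.85, [317.0, 209.0, 368.0, 243.0])]
groove [(0.68, [276.0, 144.0, 317.0, 186.0])]
```

View pics/top0.png

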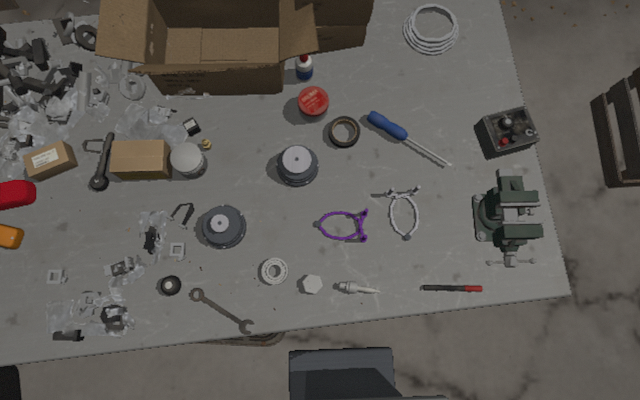

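View pics/side0.png

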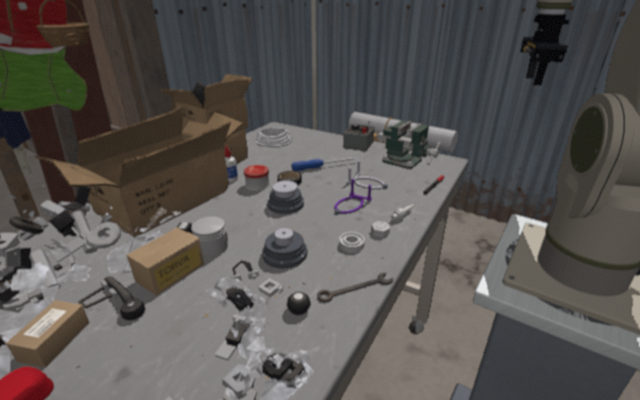

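```bash
python3 - <<'E'
import cv2
i=cv2.imread('pics/top0.png')[130:255,250:440]
cv2.imwrite('pics/crop0.png',cv2.resize(i,None,fx=4,fy=4,interpolation=cv2.INTER_CUBIC))
E
```

```text
(no output)
```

View pics/crop0.png

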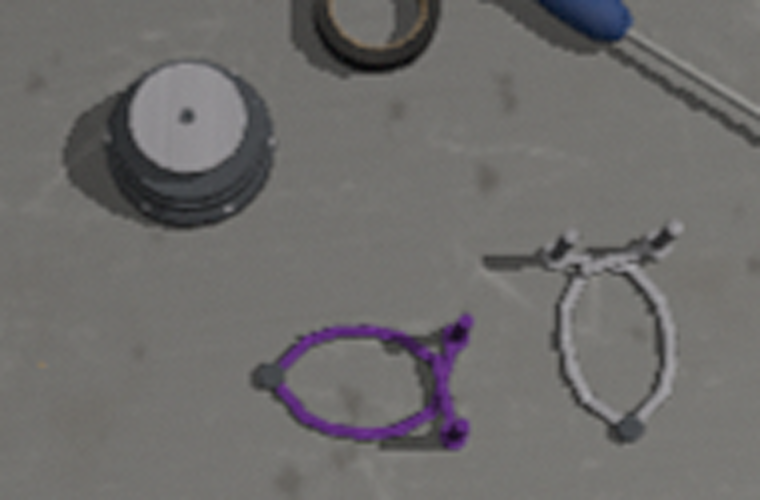

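Top picture:
- **Stubs:** the stub at (297,165) has a wide 59 mm rim, so it is the grooved one. The stub at (222,227) has a thin axle, so it is the plain one.
- **Rings:** the bright steel ring at (404,212) is the target. The purple one at (343,226) is the look-alike. The crop confirms this, with the steel ring's posts at its upper end and the dark stud at its lower end (crop 626,428).

```bash
cat > h.py <<'E'
import numpy as np
def ray(n,u,v,z):
    c=np.load(n+'.npz'); d=c['T'][:3,:3]@np.linalg.solve(c['K'],[u,v,1]); o=c['T'][:3,3]
    return o+d*(z-o[2])/d[2]
def proj(n,P):
    c=np.load(n+'.npz'); q=c['T'][:3,:3].T@(np.array(P)-c['T'][:3,3]); q=c['K']@q; return q[:2]/q[2]
E
python3 - <<'E'
from h import *; import cv2
i=cv2.imread('pics/top0.png'); 
g=i.astype(int).min(2)
f=lambda cx,cy:((cx+.5)/4-.5+250,(cy+.5)/4-.5+130)
m=(g>125).astype(np.uint8); m[:140]=0;m[190:]=0;m[:,:275]=0;m[:,320:]=0
n,l,st,ce=cv2.connectedComponentsWithStats(m); k=1+st[1:,4].argmax(); print('disc',st[k],ce[k])
G=ray('top',*ce[k],.052); print('groove',G, 'diam',np.linalg.norm(ray('top',st[k][0]-.5,ce[k][1],.052)-ray('top',st[k][0]+st[k][2]-.5,ce[k][1],.052)))
A=ray('top',*f(571,236),.046);B=ray('top',*f(674,229),.046);H=ray('top',*f(626,430),.004)
print(A,B,'sep',np.linalg.norm(A-B),'H',H); M=(A+B)/2
x=(M-H)[:2]; print('M',M,'len',np.linalg.norm(x),'yaw x',np.degrees(np.arctan2(x[1],x[0])))
d=(A-B)[:2]; print('post line deg',np.degrees(np.arctan2(d[1],d[0])))
for P in (A,B,H,G): print('side',proj('side',P))
s=cv2.imread('pics/side0.png')
cv2.imwrite('pics/crop1.png',cv2.resize(s[150:225,250:400],None,fx=5,fy=5,interpolation=cv2.INTER_CUBIC))
E
```

```text
disc [283 146  28  27 565] [296.54513274 158.85663717]
groove [0.61955676 0.11248338 0.052     ] diam 0.056502955776203026
[ 0.55159418 -0.07691793  0.046     ] [ 0.55317859 -0.12873813  0.046     ] sep 0.051844412141897715 H [ 0.45872808 -0.10534866  0.004     ]
M [ 0.55238638 -0.10282803  0.046     ] len 0.09369222109467111 yaw x 1.5416319363783075
post line deg 91.75128569310334
side [349.3191861  167.00593252]
side [358.44053079 160.44514047]
side [384.154421   185.83765031]
side [284.35368836 185.32883692]
```

View pics/crop1.png

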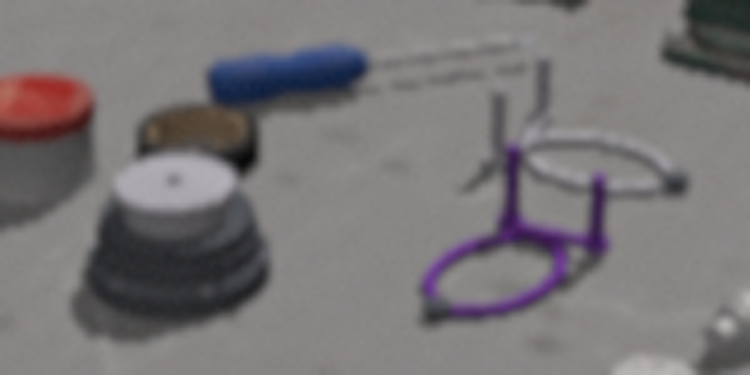

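Side-view check: the projected post tops, hinge and stub land within 1–2 px of where they show. The ring's grip point is about (0.552, -0.103) with a yaw of about 1.6°. The groove axis is about (0.620, 0.1125).

>>> arm_command([
  {"slide": [0.02,0.03,0],"rot": [0,0,-1.2],"grip": 1},
  {"slide": [0.02,0.03,0],"rot": [0,0,-1.2],"grip": 1},
  {"slide": [0.02,0.03,0],"rot": [0,0,-1.2],"grip": 1},
  {"slide": [0.02,0.03,0],"rot": [0,0,-1.2],"grip": 1},
  {"slide": [0.02,0.03,0],"rot": [0,0,-1.2],"grip": 1},
  {"slide": [0.02,0.03,0],"rot": [0,0,-1.2],"grip": 1},
  {"slide": [0.02,0.03,0],"rot": [0,0,-1.2],"grip": 1},
  {"slide": [0.02,0.03,0],"rot": [0,0,-1.2],"grip": 1},
], newtons=20)

```text
time: 1.4
ee_pos: [0.3841, -0.3427, 0.1922]
eef_rot: [0.995, 0.099, 0.0, 0.0]
ft_force: [0.4, -0.8, 0.1]
width: 0.0868
grip_force: 0.0
```

>>> arm_command([
  {"slide": [0.024,0.034,0],"rot": [0,0,-1.4],"grip": 1},
  {"slide": [0.024,0.034,0],"rot": [0,0,-1.4],"grip": 1},
  {"slide": [0.024,0.034,0],"rot": [0,0,-1.4],"grip": 1},
  {"slide": [0.024,0.034,0],"rot": [0,0,-1.4],"grip": 1},
  {"slide": [0.024,0.034,0],"rot": [0,0,-1.4],"grip": 1},
  {"slide": [0.024,0.034,0],"rot": [0,0,-1.4],"grip": 1},
  {"slide": [0.024,0.034,0],"rot": [0,0,-1.4],"grip": 1},
  {"slide": [0,0,0],"grip": 1},
])

```text
schema error: expected keys rot, slide, grip
```

>>> arm_command([
  {"slide": [0.024,0.034,0],"rot": [0,0,-1.4],"grip": 1},
  {"slide": [0.024,0.034,0],"rot": [0,0,-1.4],"grip": 1},
  {"slide": [0.024,0.034,0],"rot": [0,0,-1.4],"grip": 1},
  {"slide": [0.024,0.034,0],"rot": [0,0,-1.4],"grip": 1},
  {"slide": [0.024,0.034,0],"rot": [0,0,-1.4],"grip": 1},
  {"slide": [0.024,0.034,0],"rot": [0,0,-1.4],"grip": 1},
  {"slide": [0.024,0.034,0],"rot": [0,0,-1.4],"grip": 1},
  {"slide": [0,0,0],"rot": [0,0,0],"grip": 1},
])

```text
time: 2.4
ee_pos: [0.5528, -0.1018, 0.192]
eef_rot: [1.0, 0.016, 0.0, -0.001]
ft_force: [-1.5, 0.3, -0.5]
width: 0.0872
grip_force: 0.0
```

>>> arm_command([
  {"slide": [0,-0.001,-0.03],"rot": [0,0,0],"grip": 1},
  {"slide": [0,0,-0.03],"rot": [0,0,0],"grip": 1},
  {"slide": [0,0,-0.03],"rot": [0,0,0],"grip": 1},
  {"slide": [0,0,-0.03],"rot": [0,0,0],"grip": 1},
  {"slide": [0,0,-0.02],"rot": [0,0,0],"grip": 1},
  {"slide": [0,0,-0.02],"rot": [0,0,0],"grip": 1},
  {"slide": [0,0,-0.013],"rot": [0,0,0],"grip": 1},
  {"slide": [0,0,0],"rot": [0,0,0],"grip": 1},
])

```text
time: 3.4
ee_pos: [0.5508, -0.1071, 0.0184]
eef_rot: [1.0, 0.013, -0.001, -0.0]
ft_force: [1.0, 0.4, 0.5]
width: 0.0868
grip_force: 0.0
```

>>> arm_command([
  {"slide": [0,0,0],"rot": [0,0,0],"grip": 0},
  {"slide": [0,0,0],"rot": [0,0,0],"grip": 0},
  {"slide": [0,0,0],"rot": [0,0,0],"grip": 0},
  {"slide": [0,0,0],"rot": [0,0,0],"grip": 0},
  {"slide": [0,0,0],"rot": [0,0,0],"grip": 0},
  {"slide": [0,0,0],"rot": [0,0,0],"grip": 0},
  {"slide": [0,0,0],"rot": [0,0,0],"grip": 0},
  {"slide": [0,0,0],"rot": [0,0,0],"grip": 0},
], newtons=22)

```text
time: 4.4
ee_pos: [0.5516, -0.1067, 0.0191]
eef_rot: [1.0, 0.014, -0.0, 0.0]
ft_force: [0.1, 0.2, -0.2]
width: 0.015
grip_force: 0.0
```

```bash
python3 - <<'E'
from bench import sensors, eyes
import cv2, numpy as np
ims=[]
for n,(u,v) in(('side',(365,175)),('top',(400,212))):
    p=eyes.camera(n)['pixels'][:,:,::-1]
    ims.append(cv2.resize(p[v-50:v+50,u-65:u+65],None,fx=3,fy=3,interpolation=cv2.INTER_CUBIC))
cv2.imwrite('pics/b.png',np.hstack(ims))
s=sensors.read_state(); print(s['width'],s['grip_force'],s['ee_pos'],s['time'],s['ft_force'])
E
```

```text
0.006844862366996874 0.0 [ 0.55156726 -0.10667199  0.01905254] 4.5 [ 0.04431974 -0.4754844   0.96298078]
```

View pics/b.png

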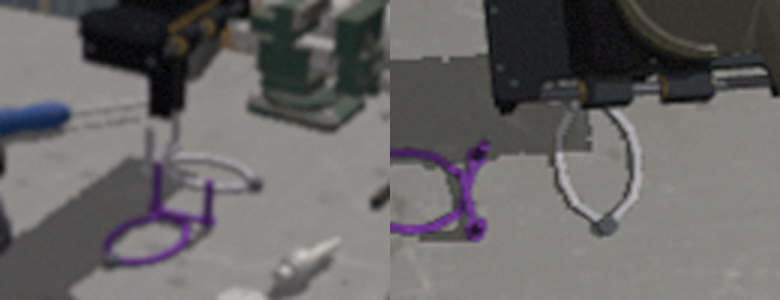

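```bash
python3 - <<'E'
from bench import sensors, eyes
from h import *
import cv2
s=sensors.read_state(); t=np.array(s['ee_pos']); print(s['width'],s['joint_positions'])
ims=[]
for n,(u,v) in(('side',(360,160)),('top',(415,195))):
    p=eyes.camera(n)['pixels'][:,:,::-1]
    c=cv2.resize(p[v-60:v+60,u-40:u+40],None,fx=5,fy=5,interpolation=cv2.INTER_CUBIC)
    c=cv2.convertScaleAbs(c,alpha=1.6,beta=20)
    for dz in(0,.019,.07):
        q=proj(n,t+[0,0,dz]); print(n,dz,q); k=tuple(int(5*a) for a in (q-[u-40,v-60])); cv2.circle(c,k,3,(0,0,255),-1)
    ims.append(c)
cv2.imwrite('pics/c.png',np.hstack(ims))
E
```

```text
0.006844862366996874 [ 0.47995663  0.3940193  -0.4400717   1.79653089  0.19643531  0.99419981
 -1.58184536]
side 0 [354.56059232 172.18012938]
side 0.019 [354.82328996 165.91337669]
side 0.07 [355.55260944 148.515181  ]
top 0 [404.33219447 191.36093805]
top 0.019 [406.34200312 189.06299698]
top 0.07 [412.18495297 182.38238366]
```

View pics/c.png

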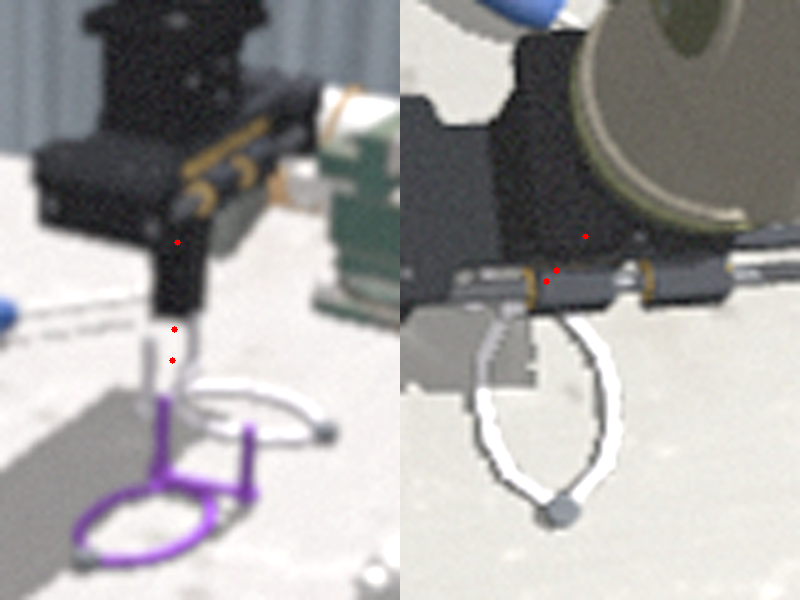

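```bash
python3 - <<'E'
from bench import sensors, eyes
from h import *
import cv2
u,v=360,165; ims=[]
p=eyes.camera('side')['pixels'][:,:,::-1]
cv2.imwrite('pics/side_c.png',p)
for q in (cv2.imread('pics/side0.png'),p):
    ims.append(cv2.resize(q[v-25:v+25,u-25:u+25],(400,400),interpolation=cv2.INTER_CUBIC))
cv2.imwrite('pics/d.png',np.hstack(ims))
s=sensors.read_state();print(s['width'],s['ee_pos'])
E
```

```text
0.0017759508360913382 [ 0.5515624  -0.10667042  0.01905632]
```

View pics/d.png

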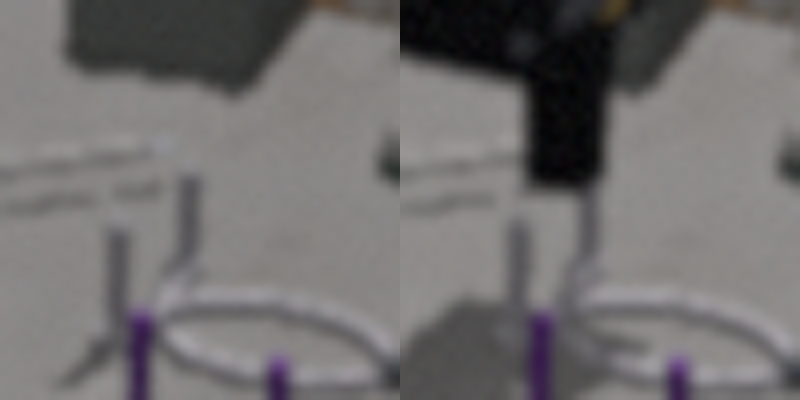

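```bash
python3 - <<'E'
from h import *
import cv2
P=np.array([.223,-.583,.191])
for o in ([0,0,0],[0,0,.025],[.022,-.033,0]): print(o,proj('side',P+o))
i=cv2.imread('pics/side0.png')[0:110,490:600]; i=cv2.convertScaleAbs(i,alpha=1.8,beta=10)
cv2.imwrite('pics/e.png',cv2.resize(i,None,fx=5,fy=5,interpolation=cv2.INTER_CUBIC))
E
```

```text
[0, 0, 0] [529.78123845  91.17943751]
[0, 0, 0.025] [532.01504562  82.74285993]
[0.022, -0.033, 0] [523.91667083  88.10261437]
```

View pics/e.png

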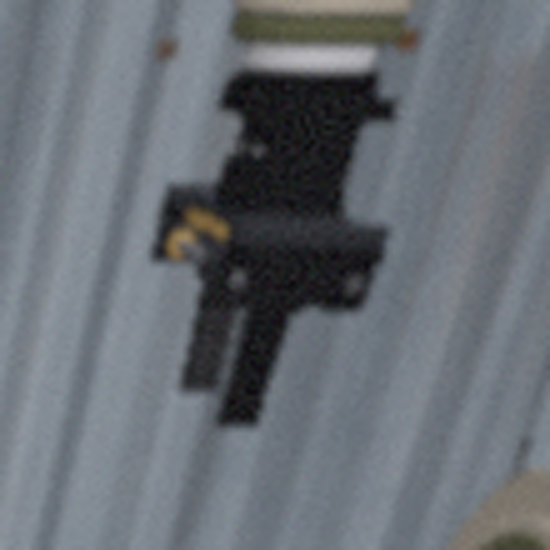

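The fingertips appear about 27 mm above the reported TCP. At start, the tips' midpoint shows at (533.6,81.1) against a projected (529.8,91.2). Now the tip shows at (356,163) against a projected (354.6,172). So the fingers shut just above the post tops. I'll raise, open, and go down again with that correction.

>>> arm_command([
  {"slide": [0,0,0.02],"rot": [0,0,0],"grip": 0},
  {"slide": [0,0.003,0.01],"rot": [0,0,0],"grip": 1},
  {"slide": [0,0,0],"rot": [0,0,0],"grip": 1},
  {"slide": [0,0,0],"rot": [0,0,0],"grip": 1},
  {"slide": [0,0,0],"rot": [0,0,0],"grip": 1},
  {"slide": [0,0,0],"rot": [0,0,0],"grip": 1},
  {"slide": [0,0,0],"rot": [0,0,0],"grip": 1},
  {"slide": [0,0,0],"rot": [0,0,0],"grip": 1},
])

```text
time: 5.65
ee_pos: [0.5516, -0.1036, 0.049]
eef_rot: [1.0, 0.014, -0.0, -0.0]
ft_force: [0.3, 0.9, 0.4]
width: 0.0624
grip_force: 0.0
```

>>> arm_command([
  {"slide": [0,0,0],"rot": [0,0,0],"grip": 1},
  {"slide": [0,0,0],"rot": [0,0,0],"grip": 1},
  {"slide": [0,0,0],"rot": [0,0,0],"grip": 1},
  {"slide": [0,0,-0.015],"rot": [0,0,0],"grip": 1},
  {"slide": [0,0,-0.015],"rot": [0,0,0],"grip": 1},
  {"slide": [0,0,-0.012],"rot": [0,0,0],"grip": 1},
  {"slide": [0,0,-0.012],"rot": [0,0,0],"grip": 1},
  {"slide": [0,0,0],"rot": [0,0,0],"grip": 1},
])

```text
time: 6.65
ee_pos: [0.5508, -0.1035, -0.0061]
eef_rot: [1.0, 0.014, -0.001, -0.0]
ft_force: [0.2, -0.5, 1.0]
width: 0.0871
grip_force: 0.0
```

>>> arm_command([
  {"slide": [0,0,0],"rot": [0,0,0],"grip": 0},
  {"slide": [0,0,0],"rot": [0,0,0],"grip": 0},
  {"slide": [0,0,0],"rot": [0,0,0],"grip": 0},
  {"slide": [0,0,0],"rot": [0,0,0],"grip": 0},
  {"slide": [0,0,0],"rot": [0,0,0],"grip": 0},
  {"slide": [0,0,0],"rot": [0,0,0],"grip": 0},
  {"slide": [0,0,0],"rot": [0,0,0],"grip": 0},
  {"slide": [0,0,0],"rot": [0,0,0],"grip": 0},
], newtons=22)

```text
time: 7.65
ee_pos: [0.5522, -0.1036, -0.0045]
eef_rot: [1.0, 0.014, 0.001, 0.0]
ft_force: [3.9, 0.9, 8.8]
width: 0.0151
grip_force: 21.5
```

>>> arm_command([
  {"slide": [0,0,0.01],"rot": [0,0,0],"grip": 0},
  {"slide": [0,0,0.01],"rot": [0,0,0],"grip": 0},
  {"slide": [0,0,0.015],"rot": [0,0,0],"grip": 0},
  {"slide": [0,0,0.015],"rot": [0,0,0],"grip": 0},
  {"slide": [0,0,0.02],"rot": [0,0,0],"grip": 0},
  {"slide": [0,0,0.02],"rot": [0,0,0],"grip": 0},
  {"slide": [0,0,0.01],"rot": [0,0,0],"grip": 0},
  {"slide": [0,0,0],"rot": [0,0,0],"grip": 0},
])

```text
time: 8.65
ee_pos: [0.552, -0.1038, 0.0958]
eef_rot: [1.0, 0.014, 0.001, 0.0]
ft_force: [-0.1, 0.1, -1.2]
width: 0.0146
grip_force: 22.0
```

```bash
python3 - <<'E'
from bench import sensors, eyes
from h import *
import cv2
t=np.array(sensors.read_state()['ee_pos']); ims=[]
for n in('side','top'):
    u,v=proj(n,t+[-.04,0,0]).astype(int); print(n,u,v)
    p=eyes.camera(n)['pixels'][:,:,::-1]; cv2.imwrite(f'pics/{n}_l.png',p)
    ims.append(cv2.resize(p[v-60:v+60,u-40:u+40],None,fx=5,fy=5,interpolation=cv2.INTER_CUBIC))
cv2.imwrite('pics/f.png',np.hstack(ims))
E
```

```text
side 368 149
top 413 201
```

View pics/f.png

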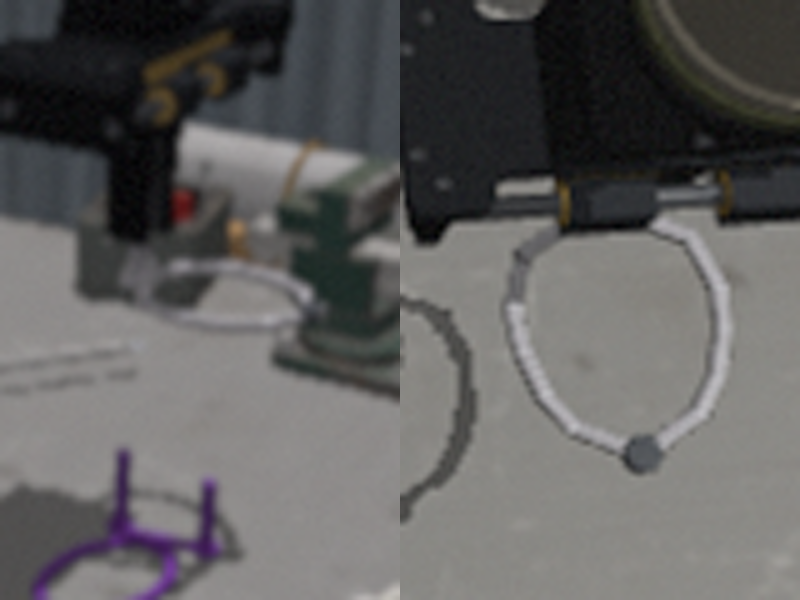

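```bash
python3 - <<'E'
from h import *
from scipy.optimize import least_squares
obs={'top':(421-.4,231.6-.4),'side':(391-.4,151-.4)}
r=least_squares(lambda P:np.concatenate([proj(n,P)-o for n,o in obs.items()]),[.46,-.1,.1]); print(r.x,r.fun)
# loop widest points in top
for z in (.095,.1,.105): print(z,ray('top',*obs['top'],z), [ray('top',373+(c-400)/5,141+v/5,z) for c,v in((512,315),(728,315))])
print(proj('top',[.6196,.1125,.052]))
E
```

```text
[ 0.4540431  -0.10991674  0.10452493] [ 0.2922693   0.60202928 -0.9332122  -0.11182972]
0.095 [ 0.4565495  -0.11201891  0.095     ] [array([ 0.50952163, -0.06995211,  0.095     ]), array([ 0.50635204, -0.15058131,  0.095     ])]
0.1 [ 0.45582299 -0.11069281  0.1       ] [array([ 0.50845838, -0.06889343,  0.1       ]), array([ 0.50530894, -0.14901007,  0.1       ])]
0.105 [ 0.45509648 -0.10936671  0.105     ] [array([ 0.50739514, -0.06783475,  0.105     ]), array([ 0.50426584, -0.14743883,  0.105     ])]
[296.53620892 158.83653894]
```

```bash
python3 - <<'E'
from h import *
print('box bottom',ray('top',200,93,0),ray('top',283,95,0),'top edge guess',[ray('top',270,52,z) for z in(.1,.15)])
print('flap corner',[ray('top',315,45,z) for z in(.1,.15)]); print('can',ray('top',313,100,.05))
E
```

```text
box bottom [7.98977970e-01 3.23066485e-01 1.11022302e-16] [0.78691563 0.13873069 0.        ] top edge guess [array([0.83185755, 0.15778238, 0.1       ]), array([0.80053536, 0.15386743, 0.15      ])]
flap corner [array([0.84410295, 0.066339  , 0.1       ]), array([0.81199734, 0.06827422, 0.15      ])]
can [0.74788272 0.0739782  0.05      ]
```

>>> arm_command([
  {"slide": [0.006,0.012,0],"rot": [0,0,0],"grip": 0},
  {"slide": [0.017,0.034,0],"rot": [0,0,0],"grip": 0},
  {"slide": [0.02,0.038,0],"rot": [0,0,0],"grip": 0},
  {"slide": [0.02,0.038,0],"rot": [0,0,0],"grip": 0},
  {"slide": [0.02,0.038,0],"rot": [0,0,0],"grip": 0},
  {"slide": [0.02,0.034,0],"rot": [0,0,0],"grip": 0},
  {"slide": [0.009,0.018,0],"rot": [0,0,0],"grip": 0},
  {"slide": [0.003,0.008,0],"rot": [0,0,0],"grip": 0},
])

```text
time: 9.75
ee_pos: [0.6664, 0.1176, 0.0944]
eef_rot: [1.0, 0.014, -0.001, -0.0]
ft_force: [-0.1, -0.8, -2.1]
width: 0.0146
grip_force: 22.0
```

```bash
python3 - <<'E'
from bench import sensors, eyes
from h import *
import cv2
s=sensors.read_state(); t=np.array(s['ee_pos']);print(t,s['eef_rot'],s['width']); ims=[]
for n in('side','top'):
    u,v=proj(n,t+[-.045,0,0]).astype(int); print(n,u,v)
    p=eyes.camera(n)['pixels'][:,:,::-1]; cv2.imwrite(f'pics/{n}_m.png',p)
    ims.append(cv2.resize(p[v-60:v+60,u-40:u+40],None,fx=5,fy=5,interpolation=cv2.INTER_CUBIC))
cv2.imwrite('pics/g.png',np.hstack(ims))
E
```

```text
[0.66637313 0.11761394 0.09440251] [ 9.99898936e-01  1.42072489e-02 -5.15061507e-04 -8.29528180e-05] 0.014580835335625035
side 281 169
top 293 151
```

View pics/g.png

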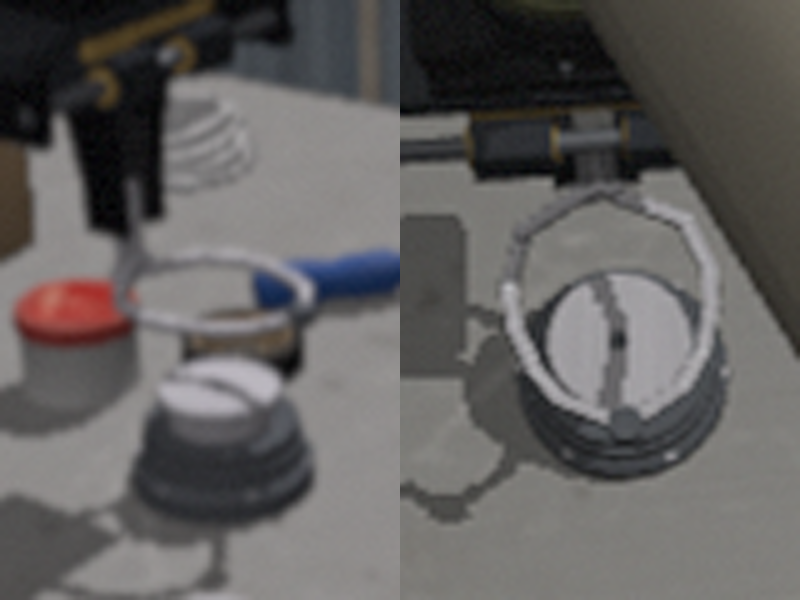

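```bash
python3 - <<'E'
from h import *
f=lambda c,v:(253+(c-400)/5-.4,91+v/5-.4)
for z in(.096,.1,.104):
    print(z,'hinge',ray('top',*f(625,420),z),'L',ray('top',*f(503,290),z)[1],'R',ray('top',*f(719,285),z)[1],'front',ray('top',*f(600,193),z))
from scipy.optimize import least_squares
obs={'top':f(625,420),'side':(241+306/5-.4,109+292/5-.4)}
r=least_squares(lambda P:np.concatenate([proj(n,P)-o for n,o in obs.items()]),[.57,.1,.1]); print(r.x,r.fun)
E
```

```text
0.096 hinge [0.57348779 0.11065675 0.096     ] L 0.1557967767814244 R 0.07275772417419787 front [0.66556145 0.1173399  0.096     ]
0.1 hinge [0.57231039 0.11058511 0.1       ] L 0.1554952866342748 R 0.07287906939446732 front [0.66391521 0.11723423 0.1       ]
0.104 hinge [0.57113299 0.11051347 0.104     ] L 0.15519379648712522 R 0.07300041461473677 front [0.66226898 0.11712856 0.104     ]
[0.56789457 0.10998062 0.11274166] [ 0.214686    0.33703273 -0.47132559 -0.11765617]
```

>>> arm_command([
  {"slide": [-0.001,-0.002,0],"rot": [0,0,0],"grip": 0},
  {"slide": [0,0,-0.01],"rot": [0,0,0],"grip": 0},
  {"slide": [0,0,-0.012],"rot": [0,0,0],"grip": 0},
  {"slide": [0,0,-0.01],"rot": [0,0,0],"grip": 0},
  {"slide": [0,0,-0.01],"rot": [0,0,0],"grip": 0},
  {"slide": [0,0,-0.01],"rot": [0,0,0],"grip": 0},
  {"slide": [0,0,-0.006],"rot": [0,0,0],"grip": 0},
  {"slide": [0,0,0],"rot": [0,0,0],"grip": 0},
])

```text
time: 10.85
ee_pos: [0.6653, 0.1143, 0.0365]
eef_rot: [1.0, 0.014, -0.0, 0.0]
ft_force: [-0.2, 0.5, -0.9]
width: 0.0147
grip_force: 22.0
```

>>> arm_command([
  {"slide": [0,0,-0.002],"rot": [0,0,0],"grip": 0},
  {"slide": [0,0,-0.002],"rot": [0,0,0],"grip": 0},
  {"slide": [0,0,-0.001],"rot": [0,0,0],"grip": 0},
  {"slide": [0,0,-0.001],"rot": [0,0,0],"grip": 0},
  {"slide": [0,0,-0.001],"rot": [0,0,0],"grip": 0},
  {"slide": [0,0,0],"rot": [0,0,0],"grip": 0},
  {"slide": [0,0,0],"rot": [0,0,0],"grip": 0},
  {"slide": [0,0,0],"rot": [0,0,0],"grip": 0},
])

```text
time: 11.85
ee_pos: [0.6657, 0.1144, 0.0302]
eef_rot: [1.0, 0.014, 0.0, 0.0]
ft_force: [-0.2, 0.3, 1.3]
width: 0.0146
grip_force: 22.0
```

```bash
python3 - <<'E'
from bench import sensors, eyes
from h import *
import cv2
ims=[]
for n in('side','top'):
    u,v=proj(n,[.62,.1125,.045]).astype(int)
    p=eyes.camera(n)['pixels'][:,:,::-1]
    ims.append(cv2.resize(p[v-50:v+50,u-40:u+40],None,fx=5,fy=5,interpolation=cv2.INTER_CUBIC))
cv2.imwrite('pics/i.png',np.hstack(ims))
E
python3 - <<'E'
from bench import sensors, eyes
from h import *
for n in('top','side'):
    p=eyes.camera(n)
    print(n,[(round(d['conf'],2),np.round(d['bbox']).tolist()) for d in eyes.look_for('ring_centre',p)])
    for z in (.036,.055): 
        a=np.linspace(0,6.28,60); P=[proj(n,[.6196+.0415*np.cos(t),.1125+.0415*np.sin(t),z]) for t in a]+[proj(n,[.6196-.055,.1115,z])]
        print(z,np.min(P,0).round(),np.max(P,0).round(),'hinge',proj(n,[.6196-.05,.1115,z]).round(1))
E
```

```text
top [(0.78, [275.0, 138.0, 320.0, 185.0]), (0.76, [317.0, 213.0, 370.0, 245.0])]
0.036 [277. 142.] [317. 187.] hinge [298.1 184.8]
0.055 [276. 139.] [317. 185.] hinge [297.8 182.3]
side [(0.85, [332.0, 181.0, 372.0, 217.0]), (0.64, [266.0, 177.0, 305.0, 203.0])]
0.036 [267. 183.] [303. 200.] hinge [301.4 196.7]
0.055 [267. 177.] [303. 192.] hinge [301.1 189.5]
```

>>> arm_command([
  {"slide": [0,0,0],"rot": [0,0,0],"grip": 1},
  {"slide": [0,0,0],"rot": [0,0,0],"grip": 1},
  {"slide": [0,0,0],"rot": [0,0,0],"grip": 1},
  {"slide": [0,0,0],"rot": [0,0,0],"grip": 1},
  {"slide": [0,0,0],"rot": [0,0,0],"grip": 1},
  {"slide": [0,0,0],"rot": [0,0,0],"grip": 1},
  {"slide": [0,0,0],"rot": [0,0,0],"grip": 1},
  {"slide": [0,0,0],"rot": [0,0,0],"grip": 1},
])

```text
time: 13.15
ee_pos: [0.6656, 0.1143, 0.0301]
eef_rot: [1.0, 0.014, 0.0, 0.0]
ft_force: [-0.1, 0.1, 0.0]
width: 0.084
grip_force: 0.0
```

>>> arm_command([
  {"slide": [0,0,0.005],"rot": [0,0,0],"grip": 1},
  {"slide": [0,0,0.015],"rot": [0,0,0],"grip": 1},
  {"slide": [0,0,0.02],"rot": [0,0,0],"grip": 1},
  {"slide": [0,0,0.03],"rot": [0,0,0],"grip": 1},
  {"slide": [0,0,0.03],"rot": [0,0,0],"grip": 1},
  {"slide": [0,0,0.03],"rot": [0,0,0],"grip": 1},
  {"slide": [0,0,0.02],"rot": [0,0,0],"grip": 1},
  {"slide": [0,0,0],"rot": [0,0,0],"grip": 1},
])

```text
time: 14.15
ee_pos: [0.6664, 0.1147, 0.1823]
eef_rot: [1.0, 0.014, 0.002, -0.0]
ft_force: [-0.7, -0.2, -0.7]
width: 0.087
grip_force: 0.0
```

```bash
python3 - <<'E'
from bench import sensors, eyes
from h import *
s=sensors.read_state(); print(s['time'],s['ee_pos'],s['width'],s['ft_force'])
for n in('top','side'):
    p=eyes.camera(n); np.save(n+'_f.npy',p['pixels'])
    print(n,[(round(d['conf'],2),np.round(d['bbox']).tolist()) for d in eyes.look_for('ring_centre',p)])
    for z in (.036,.055):
        P=[proj(n,[.6196+.03*np.cos(t),.1125+.03*np.sin(t),z]) for t in np.linspace(0,6.28,60)]+[proj(n,[.6196-.055,.1115,z])]
        P+=[proj(n,[.6196+.046,.1125+y,z+.042]) for y in(-.03,.03)]
        print(z,np.min(P,0).round(),np.max(P,0).round())
E
```

```text
14.15 [0.6664459  0.11467831 0.18225018] 0.08695854667327488 [-0.71282085 -0.23860292 -0.71054102]
top [(0.82, [315.0, 211.0, 370.0, 244.0])]
0.036 [280. 132.] [311. 187.]
0.055 [280. 128.] [311. 185.]
side [(0.92, [334.0, 178.0, 373.0, 216.0]), (0.55, [262.0, 168.0, 303.0, 198.0])]
0.036 [261. 167.] [303. 197.]
0.055 [260. 160.] [303. 190.]
```

```bash
python3 -c "
from bench import order
print(order.close_job())"
```

```text
the job is handed in; nothing more can be done
None
```

The snap ring is on the grooved stub, released, with the gripper raised clear, and the job is handed in at about 14 s. The side-view detection matches the ring lying on the shoulder with its posts apart. The top view didn't pick it up after release, and I had no picture views left to check by eye.

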